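# Bolt the jar rack shut past its spring catch

## Task

Lock the jar into the grey rack: press the long yellow spring catch down with one fingertip and, while keeping it down, push the red tab of the bolt with the other fingertip until the bolt is fully home in its keeper at the right, then take the hand away so that the catch springs up and locks the bolt. Push only: pick nothing up, and leave the jar in the rack, the small bottle and the other things where they stand.

Things in the scene. Friction and masses are not known exactly. Their poses are not given: they have to be found in the camera images.
- lock_rack: Grey jar rack fixed to the worktop, 142 mm deep (its x), 251 mm wide (its y), walls 40-44 mm high. Origin: centre of the underside; x points to its back, y to its left, z up. The bolt's axis runs along y at x = +5 mm, the catch bar parallel in front at x = -51 mm: 56 mm apart. Jar bay at the right rear, keeper for the bolt at the right end. Guides over the bolt are 40 mm high.
- bolt (a joint): Bolt travel in m: starts drawn back (0 to 0.008), moves along the rack's -y (its right) to the stop at 0.066, fully home. Friction about 1.5 N, no spring. The catch's tongue blocks three teeth on it: with the catch up it stops at about 0.010, and locks again in the next gap if the catch rises on the way. From 0.059 on the catch can rise behind the last tooth.
- tab_back (a point): Centre of the left (+y) face of the bolt's upright red push tab, 61 mm above the worktop; moves with the bolt. Push this face toward the rack's -y. The tab is 28 mm wide in x, 14 mm thick (from this point toward -y), and its red part reaches from 42 to 80 mm above the worktop. The bolt's bar, below and behind the tab, is 20 mm wide, its top at 36 mm.
- catch (a joint): How far the spring catch is pressed down, in m: 0 up (locked), 0.011 fully down on its stop. The bolt is free when it is down 0.008 or more. The spring takes about 2 N to start and 6 N fully down, and lifts the catch again by itself when let go.
- catch_top (a point): Middle of the flat top of the yellow catch bar, 59 mm above the worktop when up, 48 mm fully down; moves with the catch. The bar is 26 mm wide in x and 130 mm long in y (65 mm either way from this point): a fingertip can slide along it while holding it down, and pressing anywhere on it works.
- bay_jar_mid (a point): White round jar with blue cap, 46 mm across, 70 mm tall, standing in the rack's bay on the 8 mm base; this point is its centre, half-way up. Leave it alone.
- small_bottle_mid (a point): Small brown bottle with black cap, 26 mm across, 62 mm tall, standing on the rack's base near its back left corner, behind the bolt; point at its centre. Leave it alone.
- red_jar_mid (a point): White jar with red cap, 52 mm across, 80 mm tall, on the worktop; point at its centre. Leave it alone.
- beaker_mid (a point): Plastic beaker, 57 mm across, 70 mm tall, on the worktop; point at its centre. Leave it alone.
- brown_jar_mid (a point): Brown jar with white cap, 50 mm across, 85 mm tall, on the worktop; point at its centre. Leave it alone.
- tape_mid (a point): Roll of cream tape lying flat, 57 mm across, 18 mm tall, on the worktop; point at its centre. Leave it alone.

How it is judged:
On the way:
1. the catch is pressed down by a finger while the bolt is still drawn back (value of joint catch above 0.007 m and value of joint bolt below 0.0135 m and contact force between the fingers and lock_rack above 0.5 N), for 0.05 s.
At the end, for the whole second after the job is handed in: The bolt is home: past its last tooth, at least 57.5 of its 66 mm; the catch has sprung back up to within 3 mm of its top; the jar, the bottle and the other things stand within 20 mm of where they were (value of joint bolt above 0.0575 m and value of joint catch below 0.003 m and distance of each of bay_jar_mid, small_bottle_mid, red_jar_mid, beaker_mid, brown_jar_mid, tape_mid from where it was at the start of the episode below 0.02 m); the robot touches nothing.
It fails at once if a jar, the bottle, the beaker or the tape is lifted, carried or knocked more than 20 mm away (distance of any of bay_jar_mid, small_bottle_mid, red_jar_mid, beaker_mid, brown_jar_mid, tape_mid from where it was at the start of the episode above 0.02 m).
It also fails if it takes over 32 s, if anything falls off the work surface, if the arm or the gripper's body presses on something with over 40 N, if the wrist force passes 120 N, or if a joint passes its speed limit or range.

## Robot

A 6-joint arm with a two-finger parallel gripper is mounted at the origin on a cart in front of the work surface, level with it; the furniture and walls round the work are solid. World frame = base frame: x ahead of the robot, y to its left, z up, the work surface at z = 0. Lengths are in m, angles in rad, forces in N, time in s.
With the tool pointing down it reaches from about 0.4 to 0.925 m from the base axis. Payload 12.5 kg.
Tool frame: the origin (TCP) lies on the centre line of the jaws, within the pads' length; the fingertips stand 19 mm ahead of it and the grasp point (between the pads) is the TCP (env.finger_overhang is the distance from the TCP to the fingertips, in m); x points along the fingers, z is the direction in which the jaws open and shut, and the axes are right-handed (so a half turn about x gives the same grasp; the last joint's range is limited). The gripper opens to 95 mm and grips with 3 to 60 N. Pads are 20 mm wide; open, the fingers measure 119 mm over their backs; the gripper's body (75 mm by 180 mm) begins 59 mm behind the grasp point.
Start: joints at [-1.423, 0.491, 1.559, -0, 1.092, -0.106], TCP at [0.157, -0.605, 0.234] pointing down, gripper open.
Joint ranges: [-3.1, 3.1], [-0.84, 2.19], [0.05, 2.79], [-1.13, 4.28], [0.06, 2.93], [-2.69, 2.69]. Speed limits (rad/s): [2.22, 2.22, 2.79, 3.14, 3.14, 3.14].

## Interface

Orientations are given as a unit quaternion [w, x, y, z].
In Python, from plant import env gives the robot as it stands. Calls block until the motion is done:
- env.movep(position, orientation): joint-space move of the TCP to a pose.
- env.move_l(position, rotation=None, v=0.15, until_force=None): straight line of the TCP; rotation=None keeps the orientation; v is the mean speed in m/s. With until_force (N) it stops when the force on the tool has changed by that much, and returns True; else False.
- env.movej(angles): joint-space move.
- env.grip(opening, f_grip=None): opening from 0.0 (shut) to 1.0 (fully open); f_grip is the grip in N (None keeps the last); returns when the fingers have stopped.
- env.dwell(seconds).
- env.inverse_kinematics(position, orientation): joint angles nearest the present ones, or None.
- env.get_image(name): name is "scene" or "side" or "wrist"; returns the picture (480x640x3 uint8, red, green, blue); there is no depth.
- env.get_calibration(name): a dict with "mtx" (3x3 intrinsics, pixels), "k1" (the pictures are not rectified: a ray, as slopes to the right and down, at radius r is drawn at 1 + k1 r^2 times it, then the intrinsics apply), "T" (4x4, takes a point from camera to world coordinates); the wrist camera has in their place "hand_eye" (4x4, takes a point from camera to tool coordinates, whose origin is the TCP and whose axes are the tool frame's). Camera axes: x right, y down, z forward; pixel columns grow to the right and rows downward; lengths in m; the calibration is good to about 2 mm. A picture is of the moment at which its call begins: read the wrist's pose just before it. get_calibration takes no time and is no camera call.
A pose or a line that the arm cannot do raises env.IKError and nothing moves.
- env.job_done(): hands the job in, once; it reports no verdict.
Trained networks look in the newest picture that a camera, given by its name, has taken for a name from the list of things; names that differ only in an ending like _2 or _b are one class to them, and where a whole thing is asked for, a point or a joint stands for the part that bears it (a point fixed in the world has none). Each returns a list of dicts, best first, with "confidence" (0 to 1); they miss things now and then, are a little off and sometimes report something else, mostly with a low value. They report only what shows in the picture. A call takes as long as a camera call.
- env.recognise(camera, thing): "point" ([x, y, z] in m, in world coordinates, good to about 4 mm: the middle of the surface that is visible of it).
- env.tip_of(camera, thing): "point" ([x, y, z] in m, in world coordinates, good to about 4 mm: a listed point, or the origin of a listed thing).
Readings, each from a call of its own:
- env.read_time(): time.
- env.read_q(): joint angles.
- env.read_dq(): joint speeds.
- env.read_joint_efforts(): joint torques, N m.
- env.read_ee_pos(): TCP position.
- env.read_ee_rot(): TCP orientation.
- env.read_ft_force(): force on the tool from outside, world axes, zero at the start.
- env.read_torque(): the same for the moment, N m.
- env.read_grip_width(): opening from 0.0 (shut) to 1.0 (fully open).
Only numpy, scipy, OpenCV 4.12 (cv2) and the standard library are available. Lean on these libraries where they do the work, as an engineer would, in place of code of your own. Each camera call takes 0.05 s, during which the arm holds its last target. There are 200 camera calls.

## Working session

There is one attempt and no reset: what is moved stays moved. The work goes in short steps, each a Python script; the robot and the scene stay as the last script left them, time stands still between calls to the robot, and variables do not carry over. Pictures are saved under pics/ and viewed, about 8 in all and at most 12, crops included, and the job is handed in when it is done.

```bash
ls; mkdir -p pics; python3 - <<'E'
from plant import env
import cv2
for c in ["scene","side"]:
    im=env.get_image(c); cv2.imwrite(f"pics/{c}0.png",im[:,:,::-1])
    for t in ["catch_top","tab_back","lock_rack","bay_jar_mid","small_bottle_mid","red_jar_mid","beaker_mid","brown_jar_mid","tape_mid"]:
        print(c,t,[(round(d["confidence"],2),[round(float(v),3) for v in d["point"]]) for d in env.tip_of(c,t)[:2]])
print(env.read_time(), env.read_ee_rot(), env.finger_overhang)
E
```

```text
pics
scene catch_top []
scene tab_back [(0.87, [0.58, -0.215, 0.059]), (0.59, [0.525, -0.241, 0.059])]
scene lock_rack [(0.86, [0.589, -0.247, 0.001])]
scene bay_jar_mid [(0.51, [0.66, -0.311, 0.04])]
scene small_bottle_mid [(0.66, [0.604, -0.16, 0.037])]
scene red_jar_mid [(0.75, [0.492, 0.276, 0.04]), (0.34, [0.446, 0.144, 0.009])]
scene beaker_mid [(0.91, [0.363, 0.254, 0.034])]
scene brown_jar_mid [(0.61, [0.614, -0.462, 0.037])]
scene tape_mid [(0.93, [0.444, 0.146, 0.01])]
side catch_top [(0.68, [0.531, -0.238, 0.06])]
side tab_back [(0.78, [0.585, -0.213, 0.06]), (0.56, [0.656, -0.314, 0.041])]
side lock_rack [(0.69, [0.591, -0.251, 0.003])]
side bay_jar_mid [(0.62, [0.657, -0.313, 0.043])]
side small_bottle_mid [(0.79, [0.604, -0.165, 0.037])]
side red_jar_mid [(0.58, [0.491, 0.268, 0.045])]
side beaker_mid [(0.87, [0.363, 0.256, 0.036]), (0.19, [0.584, -0.215, 0.061])]
side brown_jar_mid [(0.7, [0.614, -0.461, 0.039])]
side tape_mid [(0.48, [0.446, 0.139, 0.011])]
1.0 [ 0.55928281  0.4326734   0.5592386  -0.43272238] 0.019
```

View pics/scene0.png

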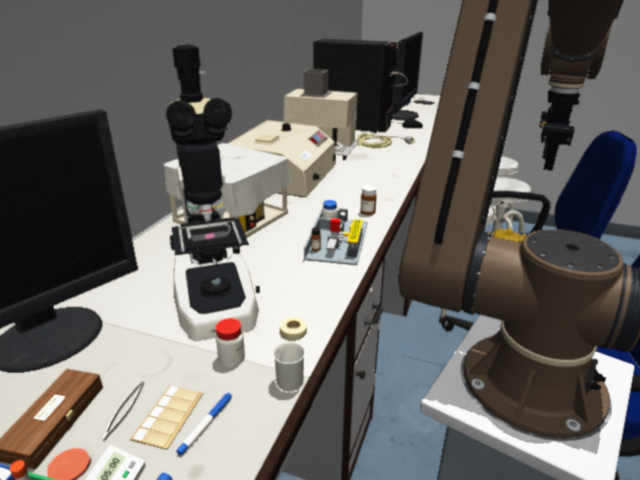

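View pics/side0.png

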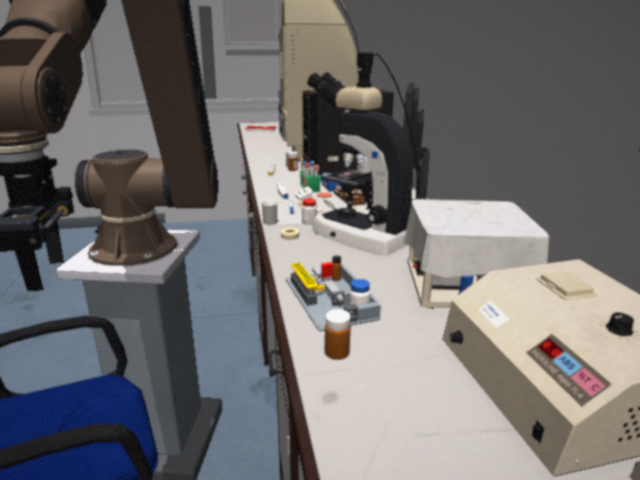

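The scene view shows the rack at about (335,237), with the red tab at (335,225) and the yellow catch at (354,235). The side view agrees, with the catch at (307,277) and the tab at (327,270). The rack yaw comes out at about 20°. Next I'll move above the rack for a close look.

```bash
cat > h.py <<'E'
from plant import env
import numpy as np, cv2
from scipy.spatial.transform import Rotation as Ro
def quat(psi,flip=1):
    z=flip*np.array([np.cos(psi),np.sin(psi),0]); x=np.array([0,0,-1.]); 
    q=Ro.from_matrix(np.c_[x,np.cross(z,x),z]).as_quat(); return np.r_[q[3],q[:3]]
def see(c,ts):
    for t in ts: print(c,t,[(round(d["confidence"],2),np.round(d["point"],4)) for d in env.tip_of(c,t)[:2]])
E
python3 - <<'E'
from h import *
psi=np.radians(20)
he=np.array(env.get_calibration("wrist")["hand_eye"]); print(he.round(3))
q0=env.read_q()
for f in (1,-1):
    j=env.inverse_kinematics([0.58,-0.245,0.27],quat(psi,f)); print(f,None if j is None else np.round(j,2))
f=min((1,-1),key=lambda f:abs(env.inverse_kinematics([0.58,-0.245,0.27],quat(psi,f))[5]))
print("flip",f)
R=Ro.from_quat(np.roll(quat(psi,f),-1)).as_matrix()
off=R@he[:3,3]; print("cam off",off)
p=np.array([0.575,-0.24,0.27]); p[:2]-=off[:2]*0.7
env.movep(p,quat(psi,f))
pose=(env.read_ee_pos(),env.read_ee_rot()); print(pose,env.read_time())
im=env.get_image("wrist"); cv2.imwrite("pics/w1.png",im[:,:,::-1])
see("wrist",["catch_top","tab_back","lock_rack","bay_jar_mid","small_bottle_mid"])
print(env.read_time())
E
```

```text
[[ 0.001 -0.261  0.965 -0.151]
 [ 0.001 -0.965 -0.261  0.074]
 [ 1.     0.001 -0.     0.   ]
 [ 0.     0.     0.     1.   ]]
1 [-0.5   0.47  1.5  -0.    1.18 -0.85]
-1 [-0.5   0.47  1.5  -0.    1.18  2.29]
flip 1
cam off [-0.02501256  0.06977947  0.15052865]
(array([ 0.59202133, -0.28976495,  0.26991635]), array([ 0.69640747, -0.12219376,  0.69653392,  0.12217129])) 2.95
wrist catch_top [(0.9, array([ 0.5256, -0.2363,  0.0605]))]
wrist tab_back [(0.55, array([ 0.5766, -0.219 ,  0.0597]))]
wrist lock_rack [(0.79, array([ 5.901e-01, -2.514e-01, -5.000e-04]))]
wrist bay_jar_mid [(0.58, array([ 0.6576, -0.3075,  0.0394]))]
wrist small_bottle_mid [(0.67, array([ 0.605 , -0.1583,  0.0402]))]
3.25
```

View pics/w1.png

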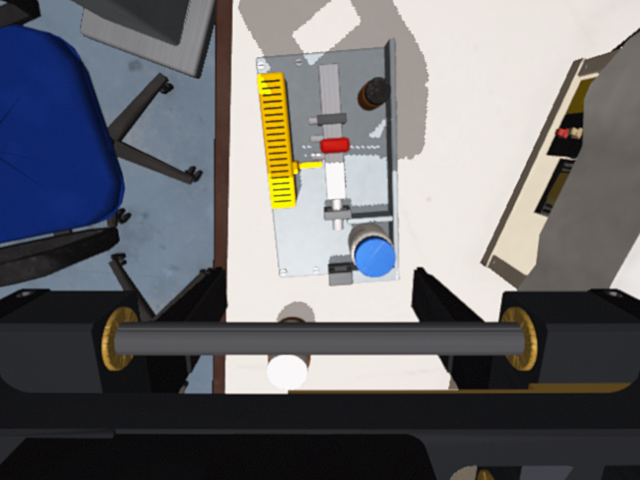

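The wrist view shows the yellow catch from (271,73) to (286,208), the red tab at (335,145), the drawn-back bolt, the bottle at (374,93) and the jar at (374,255). I'll back-project these edges to get the yaw and positions.

```bash
cat >> h.py <<'E'
def back(px,z,pos,quat_):
    c=env.get_calibration("wrist"); K=np.array(c["mtx"]); he=np.array(c["hand_eye"])
    T=np.eye(4); T[:3,:3]=Ro.from_quat(np.roll(quat_,-1)).as_matrix(); T[:3,3]=pos; T=T@he
    n=cv2.undistortPoints(np.array([[px]],float),K,np.array([c["k1"],0,0,0.]))[0,0]
    d=T[:3,:3]@np.r_[n,1]; o=T[:3,3]; return o+d*(z-o[2])/d[2]
E
python3 - <<'E'
from h import *
P=(env.read_ee_pos(),env.read_ee_rot())
im=env.get_image("wrist"); hsv=cv2.cvtColor(im,cv2.COLOR_RGB2HSV)
m=cv2.inRange(hsv,(22,150,120),(35,255,255)); m[:, :245]=0; m[:,305:]=0; m[230:]=0
m=cv2.morphologyEx(m,cv2.MORPH_CLOSE,np.ones((5,5)))
m=cv2.morphologyEx(m,cv2.MORPH_OPEN,np.ones((9,9)))
c=max(cv2.findContours(m,0,2)[0],key=cv2.contourArea)[:,0]
w=np.array([back(p,0.059,*P)[:2] for p in c])
r=cv2.minAreaRect((w*1000).astype(np.float32)); print("catch",r); b=cv2.boxPoints(r); print(b)
m=cv2.inRange(hsv,(0,150,80),(8,255,255))|cv2.inRange(hsv,(172,150,80),(180,255,255)); m[:, :300]=0;m[:,370:]=0;m[:110]=0;m[180:]=0
x,y,ww,h=cv2.boundingRect(m); print("tab px",x,y,ww,h)
for p in [(x,y),(x+ww,y),(x+ww/2,y),(x+ww/2,y+h)]: print(p,back(p,0.08,*P))
print("rack L edge z4",[back(p,0.004,*P).round(4) for p in [(257,57),(279,277)]])
E
```

```text
catch ((533.2559814453125, -236.99114990234375), (30.656822204589844, 126.9063491821289), 24.246530532836914)
[[ 493.2218  -185.43019]
 [ 545.33765 -301.14175]
 [ 573.29016 -288.55212]
 [ 521.1743  -172.84055]]
tab px 320 138 29 16
(320, 138) [ 0.56861867 -0.21871051  0.08      ]
(349, 138) [ 0.59364277 -0.20958663  0.08      ]
(334.5, 138) [ 0.58113014 -0.21414997  0.08      ]
(334.5, 154) [ 0.58619143 -0.22757342  0.08      ]
rack L edge z4 [array([ 0.4772, -0.1631,  0.004 ]), array([ 0.5781, -0.3925,  0.004 ])]
```

The yaw is about 23.8°. The tab back is near (0.5805,-0.215) and the catch line runs about 55 mm in front of it, which matches the drawing. I'll set the finger spacing and take one look from just above.

```bash
cat >> h.py <<'E'
psi=np.radians(23.8); ex=np.array([np.cos(psi),np.sin(psi),0]); ey=np.array([-ex[1],ex[0],0])
tab=np.array([0.5805,-0.215,0]); start=tab-0.0275*ex+0.022*ey
up=np.array([0,0,1.])
E
python3 - <<'E'
from h import *
env.grip(0.463)
env.movep(start+0.115*up,quat(psi))
P=(env.read_ee_pos(),env.read_ee_rot()); print(P,env.read_grip_width(),env.read_time(),env.read_ft_force())
for c in ["wrist","side"]:
    im=env.get_image(c)
    if c=="side": im=cv2.resize(im[200:340,240:420],None,fx=4,fy=4)
    cv2.imwrite(f"pics/{c}2.png",im[:,:,::-1])
    see(c,["catch_top","tab_back"])
E
```

```text
(array([ 0.54758002, -0.20672814,  0.11603591]), array([ 0.69248722, -0.1462459 ,  0.69135148,  0.14528155])) 0.46344033061716977 5.0417 [0.44583882 0.20285897 0.17998383]
wrist catch_top [(0.93, array([ 0.5261, -0.2372,  0.0621]))]
wrist tab_back [(0.74, array([ 0.5761, -0.2199,  0.0621]))]
side catch_top [(0.69, array([ 0.5328, -0.2393,  0.0585]))]
side tab_back [(0.68, array([ 0.5824, -0.2153,  0.0616]))]
```

View pics/wrist2.png

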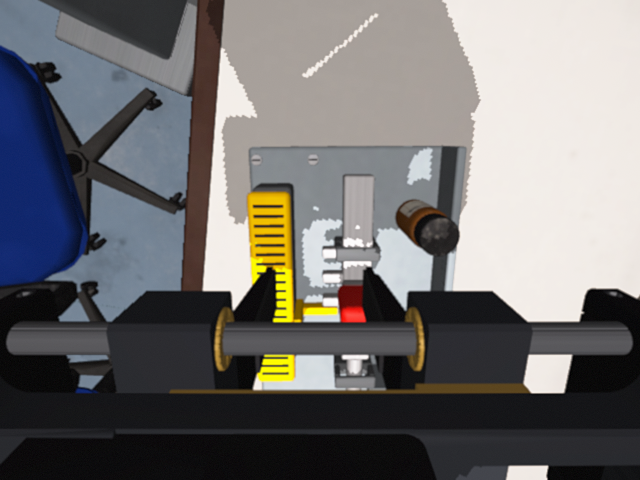

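View pics/side2.png

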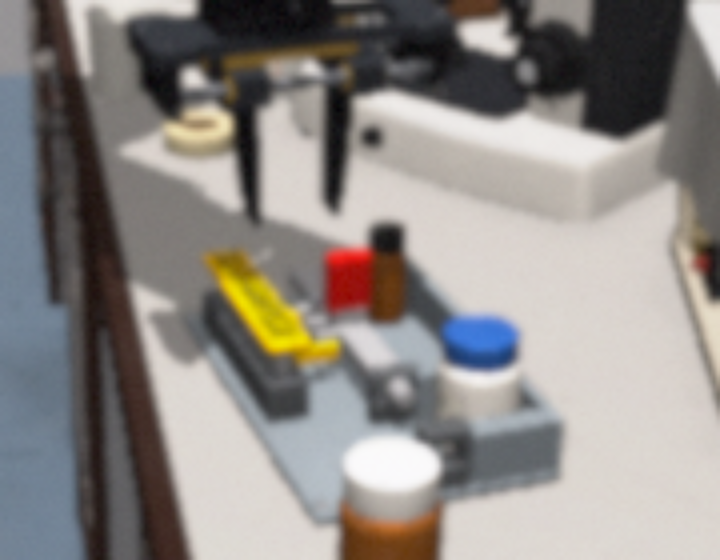

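The yaw is well aligned, since the catch edges run vertically. The fingertips are at (271,268) and (367,266), and the tab's top back edge is near (350,287). I'll back-project those relative to the TCP, then press.

```bash
python3 - <<'E'
from h import *
P=(env.read_ee_pos(),env.read_ee_rot()); print(P[0],start)
for n,p,z in [("tab back top-left",(339,287),.08),("tab back top-right",(366,287),.08),("catch left y240",(249,240),.059),("catch right y240",(291,240),.059),("catch far end",(270,192),.059),("catch near",(278,380),.059),("tipL",(271,268),P[0][2]-.019),("tipR",(367,266),P[0][2]-.019)]:
    d=back(p,z,*P)-P[0]; print(n,(1000*d@ex).round(1),(1000*d@ey).round(1))
E
```

```text
[ 0.54687939 -0.20651216  0.11569952] [ 0.54646061 -0.20596838  0.        ]
tab back top-left 12.1 -6.9
tab back top-right 27.2 -6.9
catch left y240 -41.2 14.5
catch right y240 -16.0 14.6
catch far end -27.6 43.5
catch near -26.7 -83.6
tipL -23.3 10.6
tipR 24.9 11.7
```

```bash
python3 - <<'E'
from h import *
P=(env.read_ee_pos(),env.read_ee_rot())
im=cv2.imread("pics/wrist2.png")
print(im[280:325:2,350].tolist())
for r in (287,290,300,305,310):
  for z in (.042,.08):
    d=back((350,r),z,*P)-P[0]; print(r,z,(1000*d@ex).round(1),(1000*d@ey).round(1))
cv2.imwrite("pics/crop3.png",cv2.resize(im[240:330,240:420],None,fx=4,fy=4,interpolation=cv2.INTER_NEAREST))
E
```

```text
[[86, 85, 88], [71, 71, 73], [70, 70, 89], [21, 23, 92], [9, 13, 92], [8, 10, 92], [10, 12, 92], [10, 11, 93], [9, 8, 93], [9, 11, 94], [8, 7, 95], [4, 6, 94], [12, 13, 96], [10, 16, 138], [12, 20, 214], [23, 32, 244], [46, 55, 252], [67, 76, 252], [64, 72, 252], [55, 64, 252], [44, 53, 255], [38, 39, 134], [45, 43, 38]]
287 0.042 21.9 -23.3
287 0.08 18.2 -6.9
290 0.042 21.9 -25.4
290 0.08 18.3 -8.7
300 0.042 22.1 -32.8
300 0.08 18.4 -14.8
305 0.042 22.2 -36.6
305 0.08 18.5 -17.9
310 0.042 22.3 -40.3
310 0.08 18.6 -21.1
```

View pics/crop3.png

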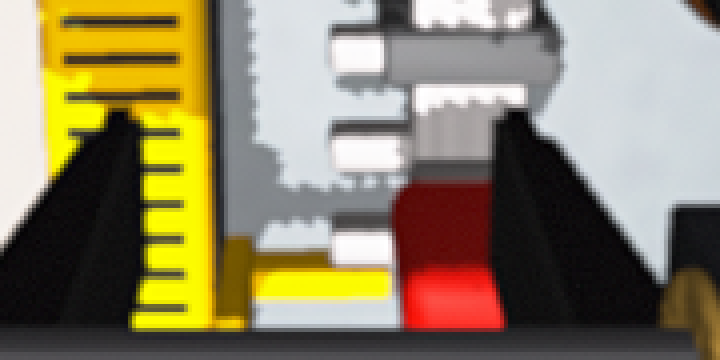

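The back face (dark red, rows 286–307) lies about 22 mm behind the TCP. That leaves roughly 10 mm of clearance to the pad edge, as planned. Now pressing.

```bash
python3 - <<'E'
from h import *
q=quat(psi)
env.move_l(start+0.085*up,q,v=0.08)
f0=env.read_ft_force()
hit=env.move_l(start+0.0625*up,q,v=0.02,until_force=8)
p=env.read_ee_pos(); print("press",hit,p,env.read_ft_force()-f0,env.read_time())
env.dwell(0.2)
p=env.read_ee_pos(); f1=env.read_ft_force(); print("after",p,f1-f0)
im=env.get_image("side"); see("side",["catch_top","tab_back"])
cv2.imwrite("pics/side3.png",cv2.resize(im[200:340,240:420],None,fx=4,fy=4)[:,:,::-1])
E
```

```text
press True [ 0.54657219 -0.20598598  0.06716429] [-1.53702697  0.86920981  7.55084838] 6.725
after [ 0.54657219 -0.20600652  0.06717837] [-1.50078899 -0.46952056  8.52221368]
side catch_top [(0.53, array([ 0.5327, -0.2401,  0.049 ]))]
side tab_back [(0.9, array([ 0.5823, -0.2138,  0.0617]))]
```

View pics/side3.png

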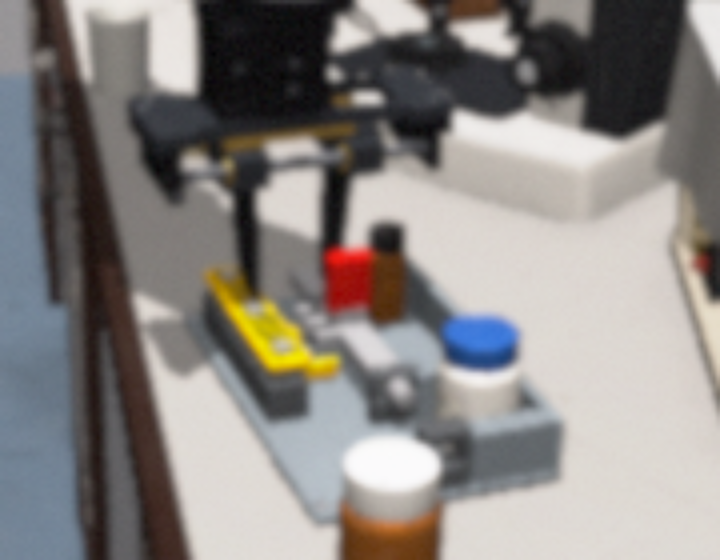

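The catch is fully down, with the tip at 48 mm and the bar sunk into its housing. The other finger is behind the tab. Now sliding.

```bash
python3 - <<'E'
from h import *
q=quat(psi)
p0=env.read_ee_pos(); f0=env.read_ft_force()
tgt=start-0.088*ey; tgt[2]=p0[2]-0.0005
hit=env.move_l(tgt,q,v=0.035,until_force=14)
p=env.read_ee_pos(); f=env.read_ft_force()
print(hit,"travel",(p-p0)@-ey,"lat",(p-p0)@ex,p, "f along",(f-f0)@ey,f-f0,env.read_time())
im=env.get_image("side"); see("side",["catch_top","tab_back"])
cv2.imwrite("pics/side4.png",cv2.resize(im[200:340,240:420],None,fx=4,fy=4)[:,:,::-1])
E
```

```text
True travel 0.030887955835602516 lat -0.0002823962514341203 [ 0.55877116 -0.23438459  0.06720239] f along -1.7477680267288989 [ 1.09826782 -1.42581937 -2.34624431] 8.2583
side catch_top [(0.82, array([ 0.5329, -0.2366,  0.049 ]))]
side tab_back [(0.91, array([ 0.5906, -0.2336,  0.0611]))]
```

View pics/side4.png

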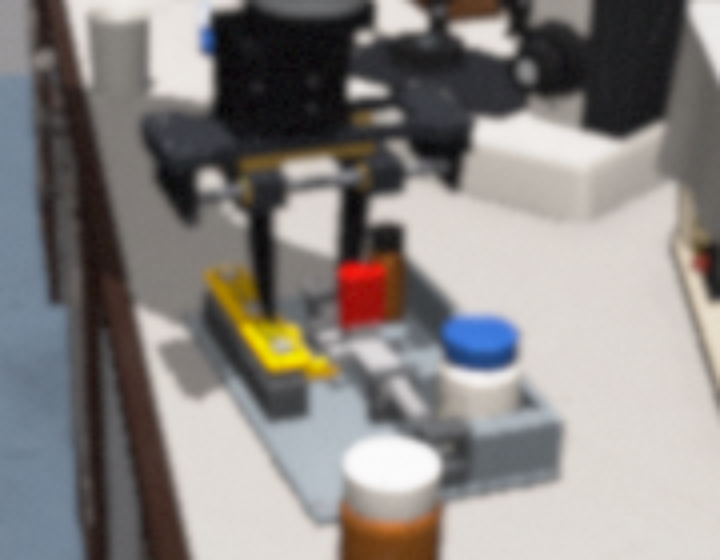

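The bolt moved about 20 mm and the catch is still down (net z 0.049). The force at rest is small, so the stop was a transient. I'll continue slower with a higher limit.

```bash
python3 - <<'E'
from h import *
q=quat(psi)
p0=start.copy(); 
for i in range(3):
    f0=env.read_ft_force()
    tgt=start-0.088*ey; tgt[2]=0.0667
    hit=env.move_l(tgt,q,v=0.025,until_force=20)
    env.dwell(0.05)
    p=env.read_ee_pos(); f=env.read_ft_force()
    tr=(p-p0)@-ey
    print(hit,"travel",tr,"z",p[2],"f along",(f-f0)@ey,f,env.read_time())
    if not hit or tr>0.068: break
im=env.get_image("side"); see("side",["catch_top","tab_back"])
cv2.imwrite("pics/side5.png",cv2.resize(im[200:340,240:420],None,fx=4,fy=4)[:,:,::-1])
E
```

```text
True travel 0.06754544676772362 z 0.06714700433065988 f along 3.5141231131702217 [-0.35088515  2.64241133  6.17509603] 9.9417
True travel 0.06759254301056859 z 0.06718500428180116 f along -0.4974909638155466 [-0.25833356  2.13950151  5.35897865] 10.3083
True travel 0.0675886525777984 z 0.06726441989681663 f along 0.2713162105219281 [-1.30463981  1.97455899  6.79424377] 10.675
side catch_top [(0.87, array([ 0.5317, -0.2379,  0.0489]))]
side tab_back [(0.5, array([ 0.5909, -0.2493,  0.0019]))]
```

View pics/side5.png

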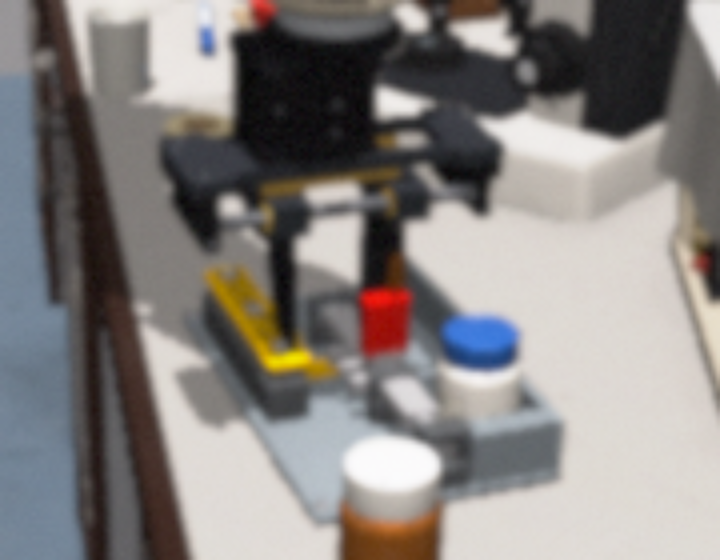

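The slide hit a firm stop three times at the same place with the catch still down, which fits the bolt's end stop. I'll back off slightly, lift, and check.

```bash
python3 - <<'E'
from h import *
q=quat(psi)
p=env.read_ee_pos()
env.move_l(p+0.002*ey,q,v=0.03)
env.move_l(p+0.002*ey+0.03*up,q,v=0.06)
env.move_l(p+0.09*ey+0.17*up,q,v=0.2)
P=(env.read_ee_pos(),env.read_ee_rot()); print(P,env.read_ft_force(),env.read_time())
for c in ["wrist","side"]:
    im=env.get_image(c)
    if c=="wrist": cv2.imwrite("pics/w6.png",im[:,:,::-1])
    see(c,["catch_top","tab_back","bay_jar_mid","small_bottle_mid","brown_jar_mid"])
    if c=="side": cv2.imwrite("pics/side6.png",cv2.resize(im[200:340,240:420],None,fx=4,fy=4)[:,:,::-1])
E
```

```text
(array([ 0.53706283, -0.18579431,  0.23625078]), array([ 0.69151079, -0.14544545,  0.69234544,  0.14600086])) [ 0.3505501   0.87768265 -0.81035149] 12.7
wrist catch_top [(0.73, array([ 0.5273, -0.2386,  0.0596]))]
wrist tab_back [(0.88, array([ 0.6012, -0.272 ,  0.063 ])), (0.39, array([ 0.6035, -0.1556,  0.0396]))]
wrist bay_jar_mid [(0.63, array([ 0.6566, -0.3102,  0.04  ]))]
wrist small_bottle_mid [(0.6, array([ 0.6041, -0.1567,  0.0399]))]
wrist brown_jar_mid []
side catch_top [(0.55, array([ 0.5307, -0.2368,  0.0588]))]
side tab_back [(0.92, array([ 0.6069, -0.2667,  0.0603]))]
side bay_jar_mid [(0.69, array([ 0.6535, -0.313 ,  0.0415]))]
side small_bottle_mid [(0.65, array([ 0.6055, -0.1627,  0.0435]))]
side brown_jar_mid [(0.9, array([ 0.6175, -0.4636,  0.044 ]))]
```

View pics/w6.png

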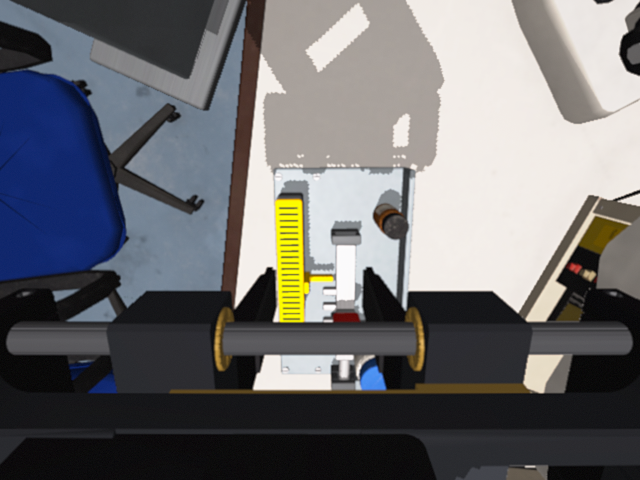

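View pics/side6.png

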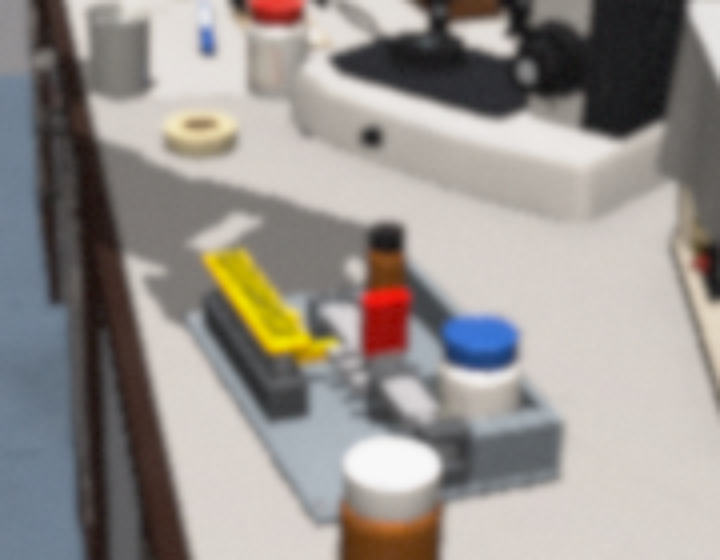

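The catch is up (z about 0.059), and its tongue (row 278) sits behind all three teeth (rows 290 and below). The tab travelled about 58 mm beyond its drawn-back start, to the stop. The jar and bottle haven't moved and the hand is clear, so I'm handing in.

```bash
python3 -c "
from plant import env
env.job_done(); print(env.read_time())"
```

```text
the job is handed in; nothing more can be done
the job is handed in; nothing more can be done
```

The bolt appears fully home and locked, and the job was handed in after about 13 s of robot time. There was no direct reading of either joint, so this rests on the checks below.

**What I did:** I spread the fingers 56 mm apart between centres. One pressed the catch down to its stop, with the fingertip at 48 mm. The other pushed the red tab toward the keeper while the catch stayed down. The first slide stopped early on a force transient about 31 mm along, so I continued slower with a higher force limit. It then hit a firm stop, and two more pushes stopped at the same place. I then backed off 2 mm and lifted the hand away.

**Last checks:**
- **Catch:** it sprang back up to about 59 mm, by both cameras. In the wrist picture its tongue sits behind the bolt's teeth.
- **Bolt:** the tab moved about 58 mm from its drawn-back start, by both cameras (each good to about 4 mm). Adding the unknown start of 0–8 mm puts the bolt at about 58–66 mm. The low end only just clears the 57.5 mm limit, but the firm stop with the catch fully down points to 66 mm.
- **Other things:** the jar, small bottle and brown jar measured within about 10 mm of where they were, most of it in noisy height readings. I did not re-measure the red jar, beaker or tape, but the arm never went near them.
- **Hand:** it is clear of everything, and the tool force was back to about 1 N.

The two cameras disagreed by about 6–8 mm on absolute positions, but agreed on how far things moved.

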